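# Hang the parts cup in the notch between its neighbours

### The job

Take the empty metal parts cup that stands on the trolley by its black tab and hang it on the two-bar rack between the two cups already hanging there: lower its hook over the top bar, feel your way gently along the bar until the hook drops into the notch, so that the cup hangs fully home, level with its neighbours, and let go of it. Never press the hook or lean on the neighbours hard, leave the neighbours hanging in their places, and leave everything else on the trolley where it is.

Things in the scene. Friction and masses are not known exactly. Their poses are not given: they have to be found in the camera images.
- cup: the cup to hang: empty, metal, 46 wide (y) x 50 deep (x) x 60 tall, 0.13 to 0.25 kg, standing on the trolley. Origin: centre of its underside; z up, +x its front, the hook is at its back (-x). Back plate 4 thick, 46 wide, x -29 to -25, z 0 to 62; above it a neck 16 wide goes up to the hook strap. Neighbours have the same shape
- cup_hook (a point): middle of the underside of the hook strap, at (-37, 0, 100) mm in the cup frame; this rests on the bar. The strap is 16 wide (y), 4 thick, z 100 to 104, and ends in a lip (16 wide, x -49 to -45) that hangs down to z 72. The slot between neck and lip is 16 wide (x -45 to -29), open downwards
- cup_tab (a point): middle of the black plastic grip tab above the strap, at (-37, 0, 129) mm in the cup frame: 10 thick in x, 24 wide in y, z 112 to 146, on a stem 10 x 16 (z 104 to 112). Pinch it from above across its 10 mm thickness
- rack: fixed dark steel rack; origin on the trolley under the middle of the bars; x to the side where the cups hang (away from the robot), y along the bars. Top bar x -5 to 5, 232 long, upper face z 160; lower bar x -6 to 6, z 68 to 82, hung cups' back plates lean on it by 1 to 4 degrees. Hung cups' origins: x about 38, z 60. Posts at y +-108, 8 mm high stop pins on the bar at y +-45 and +-67
- rack_mid (a point): middle of the top bar's upper face, (0, 0, 160) mm in the rack frame. Here, between the neighbours, a clip lies on the bar: a ridge 10 thick, 8 high (top z 168), 68 long, with one square notch 20 wide (y) down to z 160. The notch is not measured: its middle is 4 to 7 mm to the left (+y) or right (-y) of y 0. Elsewhere in the gap the hook rests on the ridge, 8 mm too high
- cup_left: neighbour of the same shape and size with washers in it, 0.24 kg, hung loosely at y about +56 mm of the rack; origin and axes as for the cup. The gap between the neighbours is about 66 wide, 10 more than the cup on either side
- cup_right: neighbour of the same shape and size, holding washers, 0.24 kg, hung loosely at y about -56 mm of the rack; origin and axes as for the cup
- cup_left_hook (a point): middle of the underside of the left neighbour's hook strap, at (-37, 0, 100) mm in its frame
- cup_right_hook (a point): middle of the underside of the right neighbour's hook strap, at (-37, 0, 100) mm in its frame
- pipe_slice: silver C-shaped pipe slice tool lying flat, 68 across, 22 tall; origin at the centre of its underside
- torch: compact torch standing on its base, 40 across, 110 tall; origin at the centre of its underside
- jar: sealed glass jar, 70 across, 90 tall; origin at the centre of its underside
- organiser: red plastic organiser with six screw tops, 130 x 200 x 54; origin at the centre of its underside
- mallet: rubber mallet lying down, head 56 across, handle to its -x, 265 long; origin under its head
- spanner: steel spanner lying flat, 180 long; origin under its middle
Things that resemble listed ones, but are neither listed nor needed, are in the scene too. What is shaped like the cup but red is not meant.

How it is judged:
By the outcome, as a careful person would: the job done as asked, in the order asked, and still so for the second after the job is handed in, with the robot touching nothing.
It also fails if it takes over 59 s, if anything falls off the work surface, if the arm or the gripper's body presses on something with over 40 N, if the wrist force passes 120 N, or if a joint passes its speed limit or range.

### The arm

A 6-joint arm with a two-finger parallel gripper is mounted at the origin on the work surface. World frame = base frame: x ahead of the robot, y to its left, z up, the work surface at z = 0. Lengths are in m, angles in rad, forces in N, time in s.
With the tool pointing down it reaches from about 0.375 to 0.9 m from the base axis. Payload 3.1 kg.
Tool frame: the origin (TCP) lies between the finger pads; the fingertips stand 22 mm ahead of it and the grasp point (between the pads) lies 3 mm ahead of it; z points along the fingers, y is the line along which they close (so a half turn about z gives the same grasp; the last joint's range is limited). The gripper opens to 87 mm and grips with 3 to 60 N. Pads are 19 mm wide; open, the fingers measure 117 mm over their backs; the gripper's body (75 mm by 190 mm) begins 51 mm behind the grasp point.
Start: joints at [1.089, 0.527, 1.433, -0, 1.181, -0.178], TCP at [0.186, 0.597, 0.245] pointing down, gripper open.
Joint ranges: [-3.08, 3.08], [-0.75, 2.2], [0.22, 2.44], [-1.43, 4.57], [0, 2.65], [-2.85, 2.85]. Speed limits (rad/s): [2.79, 2.79, 3.14, 3.14, 3.14, 3.14].

### API

Orientations are given as a unit quaternion [x, y, z, w].
In Python, from rig import get_obs, camera, get_calibration, hand_in, cut_out gives the robot as it stands.
- The arm moves only by the shell command python3 -m inch 'ROWS' [OPENING] [FORCE]. ROWS is JSON, one flat list of numbers, 6 for each row, row after row: the shift along the tool's x, y, z scaled (see below), then the turn, a rotation vector about the tool's x, y, z scaled (see below). A call has 1 to 20 rows; each row is the pose to reach, as a shift and turn from the pose commanded when the call began, along the tool's axes at that moment; what a row does not reach only later rows make up. The controller multiplies each number of a shift by 0.08 m and each number of a turn by 90 degrees. A row lasts 1/12 s, in which the tool goes at most 41.7 mm and 7.16 degrees, less where a joint would pass 70% of its speed; a pose out of reach is approached as far as the arm can. A call with a number of a shift or a turn outside -1 to 1 is refused whole. A call with a gripper value outside its range is refused whole. OPENING is the finger opening in mm, from 0 to 87, set as the call begins (- or left out, the last holds). The fingers move at their own pace and stop on an object; FORCE is the grip in N (left out, the last holds). Time passes only in rows, so rows that repeat a pose let the fingers close. It gives the time, the measured TCP pose, the force, the opening and the grip force at its end, in the units of the state.
- get_obs(): the state, without advancing time (a new reading comes with each control period).
- camera(name): name is "side" or "top"; returns the picture (400x640x3 uint8, red, green, blue); there is no depth.
- get_calibration(name): a dict with "vertical_fov" (degrees; the focal length in pixels is half the picture's height over the tangent of half this angle, whatever the lens; pixels are square), "cx", "cy" (the principal point, pixels), "D" ([k1, k2, p1, p2, k3] as OpenCV has them; the pictures are not rectified), "T" (4x4, takes a point from camera to world coordinates). Camera axes: x right, y down, z forward; pixel columns grow to the right and rows downward; lengths in m; the calibration is good to about 2 mm. A picture is of the moment at which its call begins. get_calibration takes no time and is no camera call.
- hand_in(): hands the job in; it is judged then, once.
Trained networks look in the newest picture that a camera, given by its name, has taken for a name from the list of things; names that differ only in an ending like _2 or _b are one class to them, and where a whole thing is asked for, a point or a joint stands for the part that bears it (a point fixed in the world has none). Each returns a list of dicts, best first, with "conf" (0 to 1); they miss things now and then, are a little off and sometimes report something else, mostly with a low value. They report only what shows in the picture. A call takes as long as a camera call. They do not tell look-alikes from the thing itself.
- cut_out(camera, thing): "region" (400x640 bool, what is visible of it) and "bbox" ([left, top, right, bottom] in pixels, round what is visible of it).
The state is a dict: "time": time; "q": joint angles; "joint_velocities": joint speeds; "joint_torque": joint torques, N m; "position": TCP position; "tool_rot": TCP orientation; "ft_force": force on the tool from outside, world axes, zero at the start; "moment": the same for the moment, N m; "grip_width": finger opening in m; "grip_force": force on a finger pad.
Only numpy, scipy, OpenCV 4.12 (cv2) and the standard library are available. Lean on these libraries where they do the work, as an engineer would, in place of code of your own. Each camera call takes 0.05 s, during which the arm holds its last target. There are 200 camera calls.

## Working session

There is one attempt and no reset: what is moved stays moved. The work goes in short steps, Python scripts to look and compute and a shell command to move; the robot and the scene stay as the last step left them, time stands still between calls to the robot, and variables do not carry over. Pictures are saved under pics/ and viewed, at most 10 in all, crops included, and the job is handed in when it is done.

```bash
mkdir -p pics; ls; python3 - <<'E'
from rig import *
import cv2,numpy as np
o=get_obs(); print({k:np.round(v,3) for k,v in o.items()})
for n in ("side","top"):
    im=camera(n); cv2.imwrite(f"pics/{n}0.png",im[...,::-1]); c=get_calibration(n); print(n,c)
    for t in ("cup","cup_tab","rack","cup_left"):
        for d in cut_out(n,t)[:4]: print(n,t,round(d["conf"],2),d["bbox"])
E
```

```text
pics
{'time': np.float64(0.0), 'q': array([ 1.09 ,  0.528,  1.434, -0.   ,  1.181, -0.178]), 'joint_velocities': array([0.   , 0.001, 0.   , 0.   , 0.002, 0.   ]), 'joint_torque': array([ -0.   , -44.004, -17.659,   0.063,   0.058,  -0.   ]), 'position': array([0.186, 0.596, 0.244]), 'tool_rot': array([ 0.151,  0.989, -0.001, -0.   ]), 'ft_force': array([ 0.234, -0.765, -0.313]), 'moment': array([ 0.013, -0.051, -0.025]), 'grip_force': np.float64(0.0), 'grip_width': np.float64(0.087)}
side {'vertical_fov': 49.50384773107079, 'cx': 315.7955283523841, 'cy': 203.84737713249712, 'D': array([-0.07729419,  0.        ,  0.        ,  0.        ,  0.        ]), 'T': array([[ 0.71777485, -0.45029198,  0.531071  , -0.15560955],
       [-0.6961601 , -0.47799245,  0.53561584, -0.75585825],
       [ 0.01266442, -0.75416202, -0.65656627,  1.0187653 ],
       [ 0.        ,  0.        ,  0.        ,  1.        ]])}
side cup 0.83 [341.9, 268.5, 374.0, 323.9]
side cup 0.57 [337.7, 248.5, 356.4, 284.8]
side cup_tab 0.93 [359.3, 220.6, 384.0, 260.2]
side cup_tab 0.82 [346.4, 272.8, 374.4, 324.7]
side cup
[... 386 characters left out ...]

       [-9.99966414e-01, -8.19050373e-03,  2.94781284e-04,
        -2.01339321e-02],
       [ 1.31337262e-03, -1.95642785e-01, -9.80674348e-01,
         1.46842539e+00],
       [ 0.00000000e+00,  0.00000000e+00,  0.00000000e+00,
         1.00000000e+00]])}
top cup 0.92 [372.7, 168.5, 393.8, 190.8]
top cup 0.87 [412.1, 226.7, 436.8, 253.3]
top cup 0.62 [381.3, 203.8, 400.2, 225.3]
top cup 0.39 [262.6, 173.3, 340.1, 217.3]
top cup_tab 0.89 [416.5, 222.5, 438.7, 252.1]
top cup_tab 0.76 [378.1, 205.4, 400.9, 229.9]
top cup_tab 0.55 [375.6, 169.4, 397.7, 191.2]
top rack 0.86 [263.7, 173.2, 341.0, 216.9]
top cup_left 0.88 [271.1, 171.2, 292.5, 192.1]
top cup_left 0.73 [333.0, 128.0, 349.8, 146.3]
```

```bash
python3 - <<'E'
import cv2,numpy as np
s=cv2.imread("pics/side0.png");t=cv2.imread("pics/top0.png")
a=cv2.resize(s[140:340,230:430],(400,600)[:1]*2,interpolation=3)
a=cv2.resize(s[140:340,230:430],None,fx=3,fy=3,interpolation=2)[:600,:600]
b=cv2.resize(t[110:270,250:450],None,fx=3.7,fy=3.7,interpolation=2)
cv2.imwrite("pics/a.png",a);cv2.imwrite("pics/b.png",b)
E
```

```text
(no output)
```

View pics/a.png

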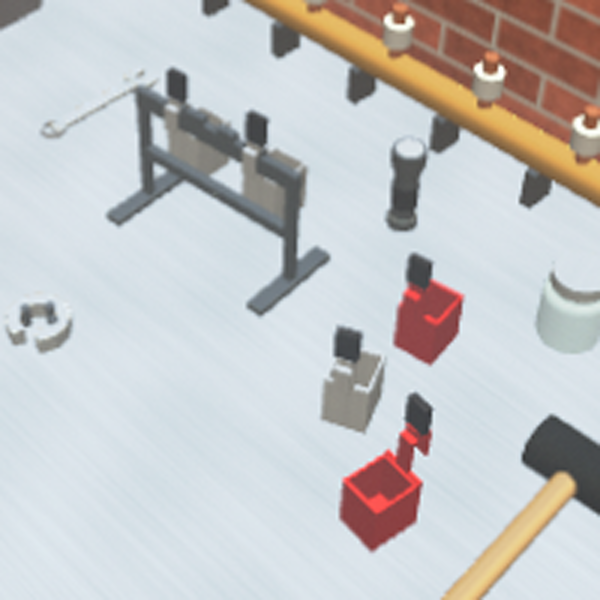

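View pics/b.png

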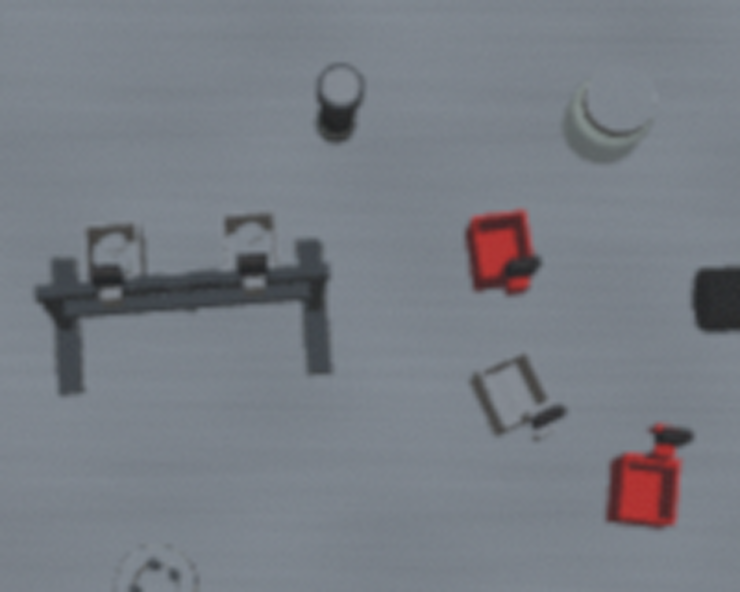

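View pics/top0.png

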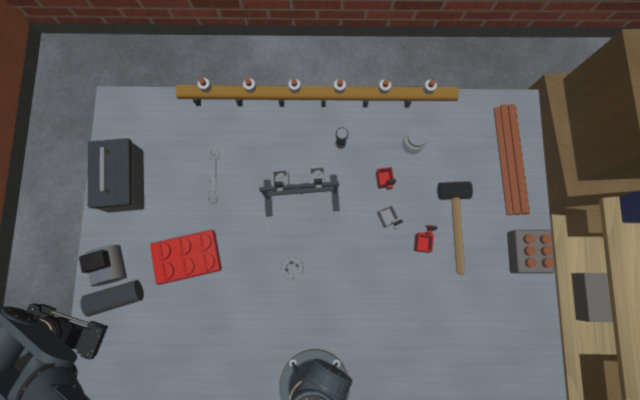

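Candidates for the cup in the top picture: the grey metal cup at (389,217), with red ones at (386,178) and (425,242). The grey one fits the description. I'll check it and the rack in one close montage.

```bash
python3 - <<'E'
import cv2,numpy as np
s=cv2.imread("pics/side0.png");t=cv2.imread("pics/top0.png")
R=lambda i,x0,y0,w,h,f:cv2.resize(i[y0:y0+h,x0:x0+w],None,fx=f,fy=f,interpolation=cv2.INTER_CUBIC)
M=np.zeros((600,800,3),np.uint8)
def put(a,x,y): M[y:y+a.shape[0],x:x+a.shape[1]]=a
put(R(s,267,160,80,90,5),0,0)      # u=267+X/5 v=160+Y/5
put(R(t,262,165,80,56,5),400,0)    # u=262+(X-400)/5
put(R(s,333,245,28,44,7),400,285)  # u=333+(X-400)/7
put(R(t,376,204,28,32,7),600,285)
cv2.imwrite("pics/m.png",M)
E
```

```text
(no output)
```

View pics/m.png

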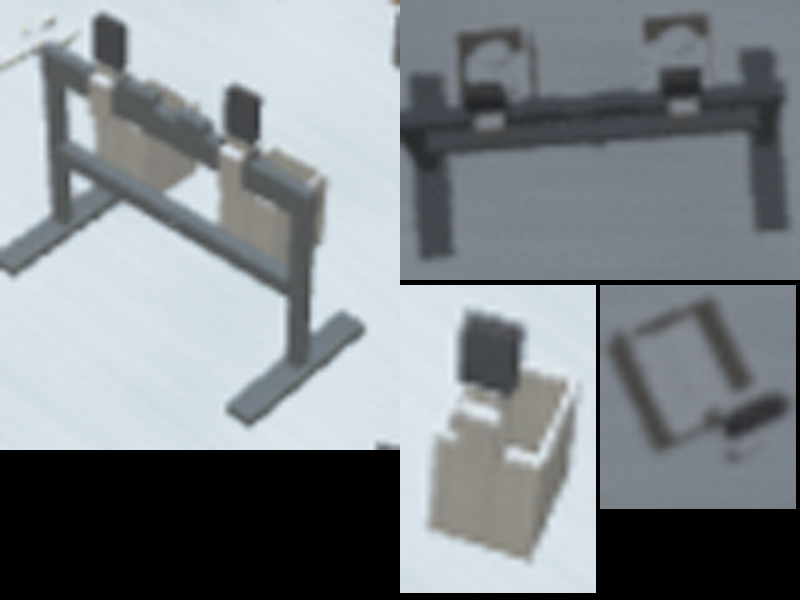

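```bash
cat > h.py <<'E'
import numpy as np,cv2
from rig import *
from scipy.optimize import least_squares
C={n:get_calibration(n) for n in("side","top")}
def proj(n,P):
    c=C[n];T=np.linalg.inv(c["T"]);f=200/np.tan(np.radians(c["vertical_fov"]/2))
    return cv2.projectPoints(np.float64(P).reshape(-1,3),cv2.Rodrigues(T[:3,:3])[0],T[:3,3],np.array([[f,0,c["cx"]],[0,f,c["cy"]],[0,0,1]]),c["D"])[0][:,0]
def box(x0,x1,y0,y1,z0,z1): return np.array([(x,y,z) for x in(x0,x1) for y in(y0,y1) for z in(z0,z1)])/1000
def W(p,P): # p=x,y,yaw(,z)
    c,s=np.cos(p[2]),np.sin(p[2]);P=np.atleast_2d(P)
    return np.c_[p[0]+c*P[:,0]-s*P[:,1],p[1]+s*P[:,0]+c*P[:,1],P[:,2]+(p[3] if len(p)>3 else 0)]
def cen(n,P): # centroid of hull
    m=cv2.moments(cv2.convexHull(np.float32(proj(n,P)*64)));return np.array([m["m10"],m["m01"]])/m["m00"]/64
TAB=box(-42,-32,-12,12,112,146)
def mm(*a): return np.array(a)/1000
E
cat > fit0.py <<'E'
from h import *
cs=[((430,527),mm(-29,23,0)),((533,560),mm(-29,-23,0)),((578,380),mm(25,-23,60)),((432,437),mm(-29,23,62))]
ct=[((612,330),mm(25,23,60)),((712,300),mm(25,-23,60)),((660,448),mm(-25,23,60))]
us=lambda q:(333+(q[0]-400)/7-.43,245+(q[1]-285)/7-.43); ut=lambda q:(376+(q[0]-600)/7-.43,204+(q[1]-285)/7-.43)
def r(p):
    e=[(cen("side",W(p,TAB))-us((491,352)))*2,(cen("top",W(p,TAB))-ut((755,414)))*2]
    e+=[proj("side",W(p,P))[0]-us(q) for q,P in cs]+[proj("top",W(p,P))[0]-ut(q) for q,P in ct]
    return np.ravel(e)
s=least_squares(r,[.42,-.17,.4]);print("cup",s.x,np.degrees(s.x[2]));print(s.fun.reshape(-1,2).round(1).tolist())
print("tab",W(s.x,mm(-37,0,129)))
rs=lambda q:(267+q[0]/5-.4,160+q[1]/5-.4); rt=lambda q:(262+(q[0]-400)/5-.4,165+q[1]/5-.4)
K=[("side",rs((42,48)),mm(-5,116,160)),("side",rs((55,40)),mm(5,116,160)),("side",rs((318,190)),mm(5,-116,160)),("side",rs((292,206)),mm(-5,-116,160)),
("top",rt((400,120)),mm(5,116,160)),("top",rt((782,88)),mm(5,-116,160))]
def r2(p):
    e=[proj(n,W(p,P))[0]-q for n,q,P in K]
    for y,a,b in((p[3],(110,42),(487,95)),(p[4],(243,115),(682,80))):
        T=W(p[:3],TAB+[.038,y,.06]); e+=[cen("side",T)-rs(a),cen("top",T)-rt(b)]
    return np.ravel(e)
s=least_squares(r2,[.5,0.05,.07,.056,-.056]);print("rack",s.x,np.degrees(s.x[2]));print(s.fun.reshape(-1,2).round(1).tolist())
E
python3 fit0.py
```

```text
cup [ 0.50774434 -0.22404521  0.42918672] 24.590587556187806
[[-0.7, 1.2], [-1.5, 1.0], [-0.6, 0.9], [-0.7, 0.7], [-0.1, 0.1], [0.1, 0.1], [0.6, 0.1], [-0.3, -1.7], [0.7, -2.1]]
tab [[ 0.47410008 -0.23944207  0.129     ]]
rack [ 0.56872686  0.04937248  0.05389556  0.02528235 -0.06191425] 3.087988000762533
[[-1.9, -5.8], [-2.2, -5.5], [-2.0, -4.5], [1.0, -6.1], [-4.7, -2.3], [0.4, 0.4], [5.4, 5.1], [9.7, 2.3], [-1.0, 2.4], [1.5, 4.0]]
```

```bash
sed -i 's/proj(n,W(p,P))\[0\]-q for/proj(n,W(p[:3],P))[0]-q for/' fit0.py; python3 fit0.py | tail -2; python3 - <<'E'
import numpy as np
from scipy.spatial.transform import Rotation as R
from rig import get_obs
o=get_obs();Rm=R.from_quat(o["tool_rot"]).as_matrix();print(Rm.round(3))
E
```

```text
rack [ 0.57475265  0.04720708  0.0657544   0.05611895 -0.05503438] 3.7674496198027088
[[0.1, 0.1], [-0.4, 0.4], [-0.1, 1.1], [2.9, -0.5], [-2.7, -2.1], [0.8, -0.2], [0.3, 0.8], [-0.3, 1.0], [-0.6, 0.8], [-0.2, 1.8]]
[[-0.955  0.298 -0.   ]
 [ 0.298  0.955 -0.   ]
 [-0.    -0.    -1.   ]]
```

```bash
for i in 1 2 3 4; do python3 -m inch '[-1,-0.94,0,0,0,0, -1,-0.94,0,0,0,0, -1,-0.94,0,0,0,0]' 45 20; done; for i in 1 2 3 4; do python3 -m inch '[-0.5,-1,0,0,0,0, -0.5,-1,0,0,0,0, -0.5,-1,0,0,0,0]'; done; python3 -m inch '[-0.5,-1,0,0,0,0.534, -0.5,-1,0,0,0,0.534, -0.5,-1,0,0,0,0.534, -0.5,-1,0,0,0,0.534, -0.5,-1,0,0,0,0.534, -0.5,-1,0,0,0,0.534, -0.5,-1,0,0,0,0.534, -0.5,-1,0,0,0,0.534]'
```

```text
time: 0.75
position: [0.2407, 0.4983, 0.2443]
tool_rot: [0.15, 0.989, -0.001, 0.0]
ft_force: [-0.4, -0.3, -0.6]
grip_width: 0.0747
grip_force: 0.0
time: 1.0
position: [0.2951, 0.4025, 0.2447]
tool_rot: [0.151, 0.989, -0.001, 0.0]
ft_force: [0.5, 0.8, 0.1]
grip_width: 0.0551
grip_force: 0.0
time: 1.25
position: [0.3494, 0.307, 0.2448]
tool_rot: [0.151, 0.988, -0.0, 0.001]
ft_force: [0.1, 0.8, 0.6]
grip_width: 0.0456
grip_force: 0.0
time: 1.5
position: [0.4038, 0.2113, 0.245]
tool_rot: [0.151, 0.988, -0.0, 0.001]
ft_force: [0.5, 1.7, 0.1]
grip_width: 0.0449
grip_force: 0.0
time: 1.75
position: [0.4181, 0.1207, 0.2448]
tool_rot: [0.154, 0.988, -0.001, 0.001]
ft_force: [0.0, -0.2, 0.2]
grip_width: 0.045
grip_force: 0.0
time: 2.0
position: [0.4329, 0.0327, 0.2451]
tool_rot: [0.153, 0.988, -0.001, 0.002]
ft_force: [0.4, 0.4, 0.3]
grip_width: 0.0451
grip_force: 0.0
time: 2.25
position: [0.4477, -0.0558, 0.2452]
tool_rot: [0.153, 0.988, -0.001, 0.002]
ft_force: [0.6, -0.3, -1.0]
grip_width: 0.045
grip_force: 0.0
time: 2.5
position: [0.4622, -0.1444, 0.2452]
tool_rot: [0.153, 0.988, -0.002, 0.003]
ft_force: [1.2, 1.4, 0.7]
grip_width: 0.0448
grip_force: 0.0
time: 3.17
position: [0.474, -0.2261, 0.2445]
tool_rot: [0.541, 0.841, 0.0, -0.0]
ft_force: [0.0, -0.7, 0.1]
grip_width: 0.0449
grip_force: 0.0
```

```bash
python3 -m inch '[-0.15,-0.07,0,0,0,0, -0.15,-0.07,0.87,0,0,0, -0.15,-0.07,0.87,0,0,0, -0.15,-0.07,0.87,0,0,0]'; python3 - <<'E'
from h import *
o=get_obs();print(o["position"],o["tool_rot"].round(4))
M=np.zeros((480,800,3),np.uint8)
for i,(n,c) in enumerate((("side",(348,250)),("top",(396,215)))):
    im=camera(n)[...,::-1].copy();cv2.imwrite(f"pics/{n}1.png",im)
    a=im[c[1]-30:c[1]+30,c[0]-25:c[0]+25];M[:,i*400:(i+1)*400]=cv2.resize(a,(400,480),interpolation=2)
    print(n,proj(n,o["position"]),proj(n,o["position"]-[0,0,.022]))
cv2.imwrite("pics/g.png",M)
E
```

```text
time: 3.5
position: [0.4709, -0.2389, 0.1705]
tool_rot: [0.54, 0.842, 0.001, -0.005]
ft_force: [-0.1, 0.9, 0.0]
grip_width: 0.0451
grip_force: 0.0
[ 0.470905   -0.23891297  0.17045775] [ 5.396e-01  8.419e-01  5.000e-04 -5.200e-03]
side [[345.16944927 244.9129086 ]] [[344.70244604 250.48952437]]
top [[399.11289702 221.89164533]] [[397.8483762  222.83180913]]
```

View pics/g.png

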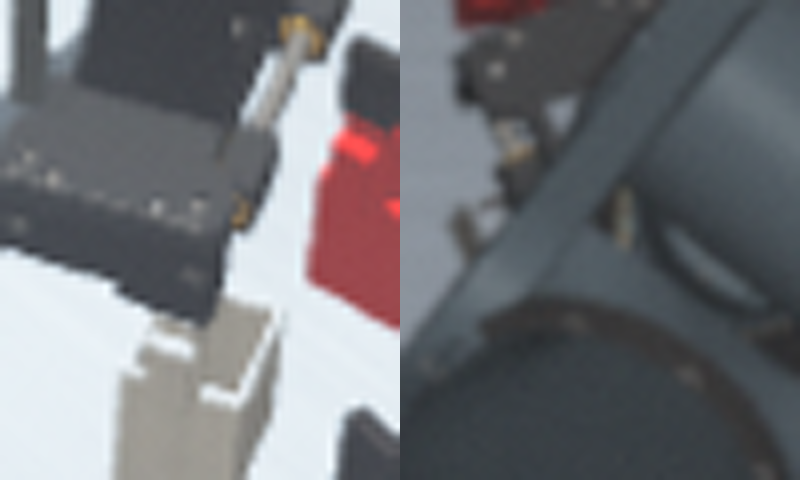

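```bash
python3 -m inch '[-0.02,0.03,0,0,0,0, -0.02,0.03,0.2,0,0,0, -0.02,0.03,0.35,0,0,0, -0.02,0.03,0.45,0,0,0, -0.02,0.03,0.45,0,0,0]';python3 -m inch '[0,0,0,0,0,0, 0,0,0,0,0,0, 0,0,0,0,0,0, 0,0,0,0,0,0, 0,0,0,0,0,0, 0,0,0,0,0,0]' 3 20
```

```text
time: 4.02
position: [0.4768, -0.2413, 0.1391]
tool_rot: [0.54, 0.842, -0.0, 0.0]
ft_force: [0.8, -0.2, -0.1]
grip_width: 0.0448
grip_force: 0.0
time: 4.52
position: [0.4766, -0.2412, 0.1393]
tool_rot: [0.54, 0.841, -0.0, 0.0]
ft_force: [0.7, -0.3, 0.6]
grip_width: 0.0127
grip_force: 0.0
```

```bash
python3 -m inch '[0.03,-0.02,0.05,0,0,0, 0.03,-0.02,0.05,0,0,0, 0.03,-0.02,0.05,0,0,0]' 16; python3 -m inch '[0,0,0,0,0,0, 0,0,0,0,0,0, 0,0,0,0,0,0, 0,0,0,0,0,0, 0,0,0,0,0,0]' 3 20;  python3 -m inch '[0,0,-0.2,0,0,0, 0,0,-0.5,0,0,0, 0,0,-1,0,0,0, 0,0,-1,0,0,0]'
```

```text
time: 4.77
position: [0.4735, -0.2392, 0.1346]
tool_rot: [0.54, 0.841, 0.0, -0.001]
ft_force: [0.6, -0.0, 0.1]
grip_width: 0.0159
grip_force: 0.0
time: 5.18
position: [0.4741, -0.2396, 0.1349]
tool_rot: [0.54, 0.841, 0.0, -0.0]
ft_force: [0.7, -0.3, -1.3]
grip_width: 0.0098
grip_force: 20.0
time: 5.52
position: [0.4771, -0.242, 0.2206]
tool_rot: [0.54, 0.842, -0.001, 0.006]
ft_force: [2.5, -1.7, -1.3]
grip_width: 0.0101
grip_force: 20.0
```

```bash
for i in 1 2; do python3 -m inch '[0,0,-0.4,0,0,0, 0,0,-0.8,0,0,0, 0,0,-0.93,0,0,0, 0,0,-0.93,0,0,0]'; done | grep -A1 -B1 pos;  for i in 1 2; do python3 -m inch '[0.3,0.28,0,0,0,0, 0.6,0.56,0,0,0,0, 0.9,0.84,0,0,0,0, 0.9,0.84,0,0,0,0]'; done | grep pos; python3 -m inch '[0.2,0.2,0,0,0,0.05, 0.4,0.4,0,0,0,0.1, 0.7,0.65,0,0,0,0.15, 0.9,0.84,0,0,0,0.2, 0.9,0.84,0,0,0,0.23, 0.9,0.84,0,0,0,0.23, 0.9,0.84,0,0,0,0.23]'
```

```text
time: 5.85
position: [0.4753, -0.2407, 0.2921]
tool_rot: [0.54, 0.841, -0.0, 0.003]
--
time: 6.18
position: [0.4748, -0.2403, 0.3652]
tool_rot: [0.54, 0.841, -0.0, 0.002]
position: [0.5045, -0.1402, 0.3605]
position: [0.536, -0.0474, 0.3607]
time: 7.43
position: [0.5664, 0.0404, 0.3614]
tool_rot: [0.682, 0.731, -0.002, -0.002]
ft_force: [0.3, 0.6, -2.7]
grip_width: 0.0101
grip_force: 20.0
```

```bash
python3 -m inch '[0.077,0.11,0,0,0,0, 0.077,0.11,0,0,0,0, 0.077,0.11,0.3,0,0,0, 0.077,0.11,0.6,0,0,0, 0.077,0.11,0.6,0,0,0, 0.077,0.11,0.6,0,0,0]'|grep pos; python3 -m inch '[0,0,0.3,0,0,0, 0,0,0.6,0,0,0, 0,0,0.6,0,0,0, 0,0,0.6,0,0,0, 0,0,0.6,0,0,0]'; cat > look.py <<'E'
from h import *
import sys
k=sys.argv[1]
o=get_obs();print(o["time"],o["position"],o["tool_rot"].round(4),o["ft_force"].round(1))
M=np.zeros((560,800,3),np.uint8)
for i,(n,x,y,w,h) in enumerate((("side",270,155,80,112),("top",262,165,80,112))):
    im=camera(n)[...,::-1].copy();cv2.imwrite(f"pics/{n}{k}.png",im)
    M[:,i*400:(i+1)*400]=cv2.resize(im[y:y+h,x:x+w],None,fx=5,fy=5,interpolation=2)
cv2.imwrite(f"pics/look{k}.png",M)
E
python3 look.py 2
```

```text
position: [0.575, 0.0471, 0.3146]
time: 8.35
position: [0.5772, 0.0472, 0.2698]
tool_rot: [0.683, 0.731, 0.001, 0.001]
ft_force: [0.7, -0.2, -1.4]
grip_width: 0.0099
grip_force: 20.0
8.35 [0.57722152 0.04718651 0.26981888] [0.6827 0.7307 0.0011 0.0014] [ 0.7 -0.2 -1.4]
```

View pics/look2.png

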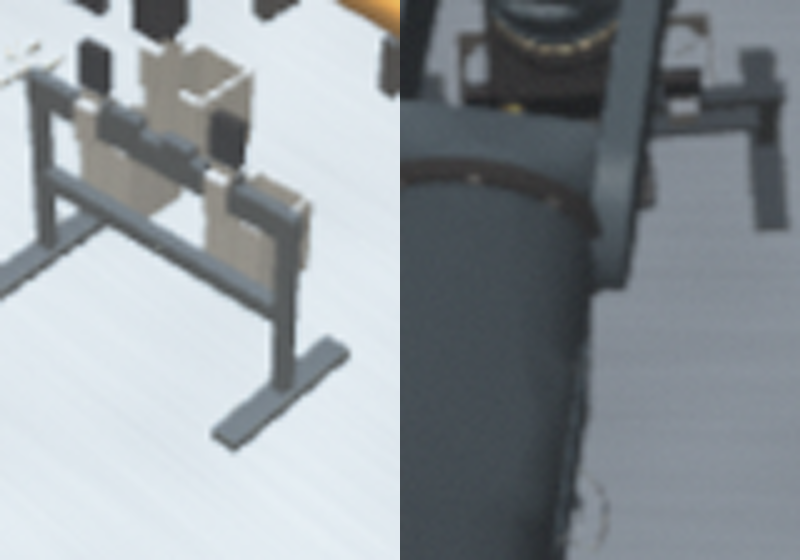

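```bash
python3 - <<'E'
from h import *
p=[.5748,.0472,.0658]
for y in (34,15.5,4.5,-4.5,-15.5,-34):
    q=proj("side",W(p,np.array([mm(-5,y,168),mm(-5,y,160),mm(5,y,168)])));print(y,((q-[270,155]+.4)*5).round(0).tolist())
o=get_obs()
c=[o["position"][0],o["position"][1],np.radians(3.8)];c[:2]=W(c,mm(37,0,0))[0][:2];c.append(o["position"][2]-.1349);print(c)
for P in ((-37,0,129),(25,-23,60),(-29,23,62),(-29,-23,62),(25,23,60),(-42,-12,112),(-42,12,112)): print(P,((proj("side",W(c,mm(*P)))[0]-[270,155]+.4)*5).round(0))
a=cv2.imread("pics/side2.png")[172:196,288:312];b=cv2.imread("pics/side2.png")
a=cv2.resize(a,None,fx=24,fy=24,interpolation=cv2.INTER_NEAREST);cv2.imwrite("pics/z.png",a)
E
```

```text
34 [[115.0, 115.0], [116.0, 125.0], [126.0, 108.0]]
15.5 [[136.0, 127.0], [136.0, 137.0], [147.0, 120.0]]
4.5 [[149.0, 135.0], [149.0, 145.0], [159.0, 128.0]]
-4.5 [[159.0, 141.0], [159.0, 151.0], [170.0, 134.0]]
-15.5 [[172.0, 148.0], [172.0, 158.0], [182.0, 141.0]]
-34 [[193.0, 161.0], [193.0, 171.0], [204.0, 153.0]]
[np.float64(0.6140777611190107), np.float64(0.04972248385272617), np.float64(0.06632251157578452), np.float64(0.13508515896377934)]
(-37, 0, 129) [161.   8.]
(25, -23, 60) [255.  70.]
(-29, 23, 62) [144.  75.]
(-29, -23, 62) [197. 106.]
(25, 23, 60) [202.  42.]
(-42, -12, 112) [170.  42.]
(-42, 12, 112) [141.  26.]
```

View pics/z.png

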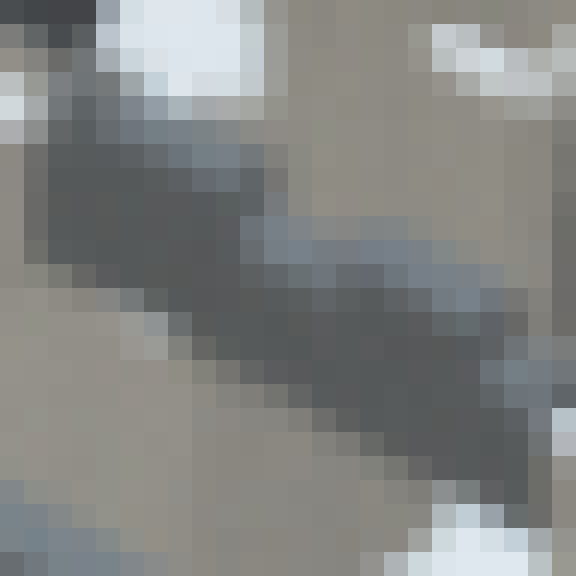

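```bash
python3 -m inch '[0.06,0,0,0,0,0, 0.06,0,0.15,0,0,0, 0.06,0,0.3,0,0,0, 0.06,0,0.3,0,0,0, 0.06,0,0.3,0,0,0, 0.06,0,0.3,0,0,0]'; python3 -c "
from h import *
o=get_obs();p=[.5748,.0472,.0658];d=o['position']-[p[0],p[1],0];c,s=np.cos(p[2]),np.sin(p[2]);print('rack',c*d[0]+s*d[1],-s*d[0]+c*d[1])"
```

```text
time: 8.95
position: [0.5761, 0.0524, 0.2447]
tool_rot: [0.683, 0.731, 0.001, 0.001]
ft_force: [-0.1, 0.8, -1.2]
grip_width: 0.0099
grip_force: 20.0
rack 0.0015909486756200335 0.0050859944776709765
```

```bash
python3 -m inch '[0,-0.015,0.06,0,0,0, 0,-0.015,0.12,0,0,0, 0,-0.015,0.18,0,0,0, 0,-0.015,0.2,0,0,0, 0,-0.015,0.2,0,0,0]'; python3 -m inch '[0,0,0.02,0,0,0, 0,0,0.03,0,0,0, 0,0,0.03,0,0,0]'
```

```text
time: 9.37
position: [0.5738, 0.0521, 0.227]
tool_rot: [0.683, 0.731, -0.0, -0.001]
ft_force: [0.7, 0.7, -2.0]
grip_width: 0.0099
grip_force: 20.0
time: 9.62
position: [0.5742, 0.0521, 0.2252]
tool_rot: [0.683, 0.731, -0.0, -0.0]
ft_force: [0.2, -0.5, -2.4]
grip_width: 0.0097
grip_force: 20.0
```

```bash
python3 -m inch '[0,0,0.06,0,0,0, 0,0,0.12,0,0,0, 0,0,0.12,0,0,0]'; python3 -m inch '[0,0,0.06,0,0,0, 0,0,0.11,0,0,0, 0,0,0.11,0,0,0]';python3 -m inch '[0,0,0.01,0,0,0, 0,0,0.02,0,0,0, 0,0,0.02,0,0,0]';python3 -m inch '[0,0,0.01,0,0,0, 0,0,0.02,0,0,0, 0,0,0.02,0,0,0]'
```

```text
time: 9.87
position: [0.5742, 0.0521, 0.2148]
tool_rot: [0.683, 0.731, -0.0, -0.0]
ft_force: [1.2, -0.2, -3.3]
grip_width: 0.0096
grip_force: 20.0
time: 10.12
position: [0.5743, 0.0522, 0.206]
tool_rot: [0.683, 0.731, -0.0, -0.0]
ft_force: [1.4, -0.0, -2.5]
grip_width: 0.0101
grip_force: 20.0
time: 10.37
position: [0.5743, 0.0521, 0.2053]
tool_rot: [0.683, 0.731, 0.0, 0.0]
ft_force: [1.3, -0.3, -2.8]
grip_width: 0.0099
grip_force: 20.0
time: 10.62
position: [0.5743, 0.0521, 0.2037]
tool_rot: [0.683, 0.731, 0.0, 0.0]
ft_force: [1.0, 0.1, -2.6]
grip_width: 0.0096
grip_force: 20.0
```

```bash
for i in 1 2 3; do python3 -m inch '[0,0,0.01,0,0,0, 0,0,0.01,0,0,0, 0,0,0.01,0,0,0]' | egrep 'pos|ft_f'; done
```

```text
position: [0.5743, 0.0521, 0.2029]
ft_force: [1.4, -0.3, -2.2]
position: [0.5743, 0.0522, 0.2021]
ft_force: [1.2, -0.0, -2.0]
position: [0.5743, 0.0521, 0.2013]
ft_force: [0.9, 1.2, -2.7]
```

```bash
for i in 1 2 3 4; do python3 -m inch '[0,0,0.01,0,0,0, 0,0,0.01,0,0,0, 0,0,0.01,0,0,0]' | egrep 'pos|ft_f'; done
```

```text
position: [0.5743, 0.0521, 0.2005]
ft_force: [1.0, 0.7, -2.8]
position: [0.5743, 0.0521, 0.1997]
ft_force: [0.6, 0.8, -2.6]
position: [0.5743, 0.0521, 0.1989]
ft_force: [0.5, 0.5, -2.5]
position: [0.5743, 0.0521, 0.1981]
ft_force: [1.2, 1.0, -2.5]
```

```bash
for i in 1 2 3 4 5; do python3 -m inch '[0,0,0.01,0,0,0, 0,0,0.01,0,0,0, 0,0,0.01,0,0,0]' | egrep 'time|pos|ft_f'; done
```

```text
time: 12.62
position: [0.5743, 0.0521, 0.1973]
ft_force: [1.5, -0.2, -2.8]
time: 12.87
position: [0.5743, 0.0521, 0.1965]
ft_force: [0.5, -0.2, -1.6]
time: 13.12
position: [0.5742, 0.0521, 0.1957]
ft_force: [1.6, 0.4, -1.8]
time: 13.37
position: [0.5744, 0.0521, 0.1954]
ft_force: [0.6, -0.3, 1.1]
time: 13.62
position: [0.5744, 0.0522, 0.1953]
ft_force: [-1.5, 0.2, 6.2]
```

```bash
python3 -m inch '[0,0,-0.008,0,0,0, 0,0,-0.008,0,0,0]' | egrep 'pos|ft_f'; python3 -m inch '[0,0,0,0,0,0, 0,0,0,0,0,0, 0,0,0,0,0,0, 0,0,0,0,0,0, 0,0,0,0,0,0, 0,0,0,0,0,0]' 35; python3 look.py 3 
```

```text
position: [0.5743, 0.0522, 0.1954]
ft_force: [-1.4, -0.2, 3.8]
time: 14.28
position: [0.5742, 0.0522, 0.1945]
tool_rot: [0.683, 0.731, -0.0, -0.0]
ft_force: [-0.3, -0.1, -0.0]
grip_width: 0.0337
grip_force: 0.0
14.2833 [0.57416795 0.05215581 0.19454918] [ 6.827e-01  7.307e-01 -1.000e-04 -2.000e-04] [-0.3 -0.1 -0. ]
```

View pics/look3.png

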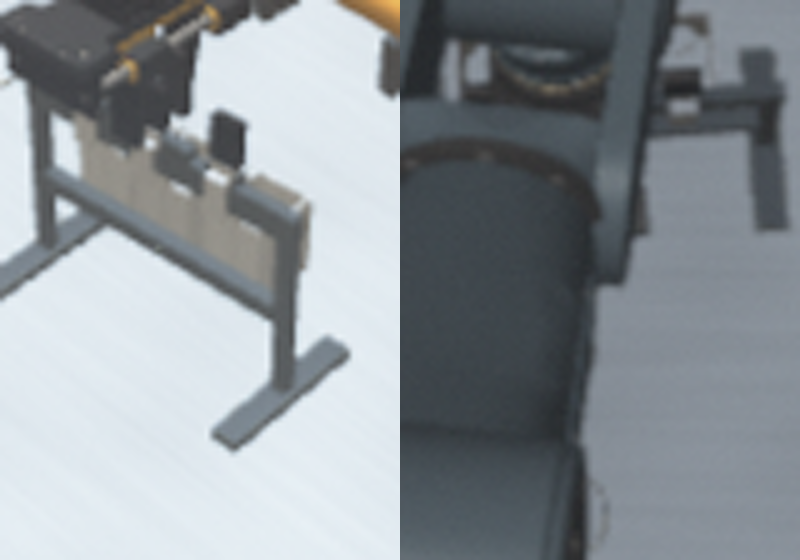

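The fingers are open and the cup's hook sits in the notch behind the fingertips, montage about (150,135). Next I'll go straight up and back off to check.

```bash
python3 -m inch '[0,0,-0.1,0,0,0, 0,0,-0.3,0,0,0, 0,0,-0.6,0,0,0, 0,0,-0.9,0,0,0, 0,0,-0.9,0,0,0]' | egrep 'pos|ft_f'; for i in 1 2; do python3 -m inch '[0,-0.4,-0.4,0,0,0, 0,-0.9,-0.4,0,0,0, 0,-0.9,-0.4,0,0,0, 0,-0.9,-0.4,0,0,0]' | egrep 'pos|ft_f'; done;  for i in 1 2 3; do python3 -m inch '[0.4,0,0,0,0,0, 1,0,0,0,0,0, 1,0,0,0,0,0]' | egrep 'pos|ft_f'; done; python3 look.py 4
```

```text
position: [0.5773, 0.052, 0.2723]
ft_force: [1.6, -0.7, 1.0]
position: [0.4995, 0.0476, 0.2987]
ft_force: [0.7, -0.2, 1.4]
position: [0.4296, 0.0425, 0.331]
ft_force: [0.9, 0.3, -0.7]
position: [0.4265, 0.1265, 0.3311]
ft_force: [-0.0, -0.4, 0.3]
position: [0.421, 0.207, 0.331]
ft_force: [-0.2, -0.7, 0.3]
position: [0.4156, 0.2869, 0.3309]
ft_force: [0.1, 0.7, 0.3]
16.2167 [0.41561892 0.28689615 0.33085696] [ 6.812e-01  7.321e-01  2.200e-03 -5.000e-04] [0.1 0.7 0.3]
```

View pics/look4.png

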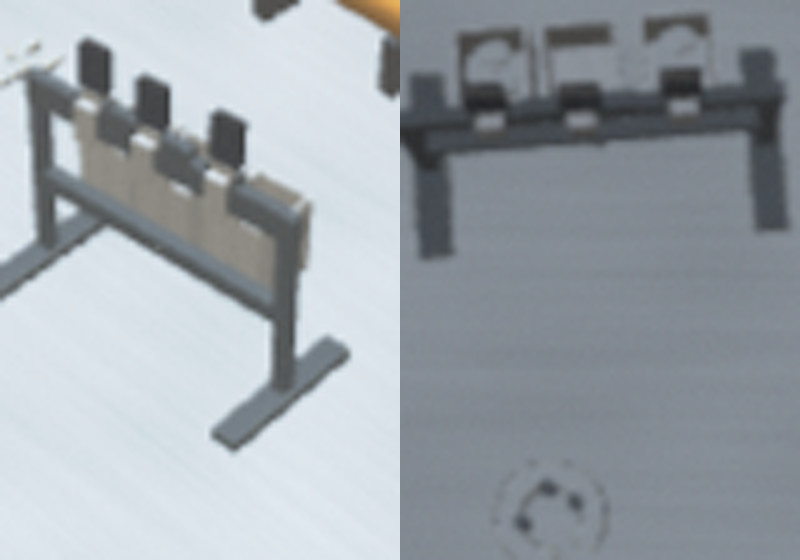

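The cup hangs in line with its neighbours: tabs at montage (95,68), (153,103) and (228,138), and the neighbours have not moved.

```bash
python3 -c "from rig import *;print(hand_in())"
```

```text
the job is handed in; nothing more can be done
None
```

The cup now hangs in the clip's notch, level with the two neighbours, which have not moved; I let go, backed the arm clear and handed in at about 16 s. I lined it up with the notch from the pictures, so it dropped straight in without sliding along the bar, and the contact force peaked at about 6 N.

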